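# Slide the freshly glued candlestick into its drying stall

## Task

The tall turned candlestick has just been glued and must dry out of the way: push it slowly along the bench by its round foot, never by the stem, into the empty wooden stall until the foot is right up against the stall's back batten, still standing upright. Do not lift or tip it, keep off the stem, and leave the vase, mallet and mug where they are. Then let go of everything.

Things in the scene. Friction and masses are not known exactly. Their poses are not given: they have to be found in the camera images.
- candlestick: Loose turned wooden candlestick standing on the bench, 210 mm tall, about 0.26 kg, round about its z axis (yaw means nothing). Its foot is a plain disc 60 mm in diameter and 28 mm high; above it rises a slender stem. Origin: centre of the foot's underside; z up. Pushed on the foot it slides with ordinary wood friction; pushed higher than about 40 mm it may tip over.
- stem: The stem, fixed on the candlestick's foot: from 28 to 210 mm above the bench, 28 mm in diameter where it meets the foot, 18 to 20 mm along most of its length (a 28 mm bead 120 mm above the bench), with a 38 mm wide candle cup in the top 25 mm. Origin: on the axis, at the top face of the foot. Freshly glued: not to be touched.
- drying_stall: The empty stall: a U of three pine battens fixed on the bench, 35 mm high, 18 mm thick, no floor, open top and front. Clear width 100 mm, clear depth 65 mm. x points inwards, mouth to back batten, roughly to the robot's left; z up. Origin: on the bench, midway between the cheeks, 30 mm before the back batten's inner face: where the foot's centre stands when home; the mouth is 35 mm before it.
- full_stall: A second stall of the same size and shape beside the first; the vase stands in it. Fixed. Same origin and axes.
- vase: Small dark turned wooden vase, 72 mm wide, 110 mm tall, loose, standing in the full stall. Origin: centre of its underside. Leave alone.
- mallet: Round wooden mallet standing on its head, handle up: head 92 mm wide and 120 mm high, handle 28 mm thick up to 250 mm. Loose. Origin: centre of its underside. Leave alone.
- mug: White mug, 80 mm wide, 90 mm tall, handle at its +y side, loose. Origin: centre of its underside. Leave alone.
Not all that is in view belongs to the job. Of the things like the candlestick, leave any that is green; of the rest the smaller one is meant. Leave any green or pink look-alike of the drying_stall alone.

How it is judged:
By the outcome, as a careful person would: the job done as asked, in the order asked, and still so for the second after the job is handed in, with the robot touching nothing.
It also fails if it takes over 58 s, if anything falls off the work surface, if the arm or the gripper's body presses on something with over 40 N, if the wrist force passes 120 N, or if a joint passes its speed limit or range.

## Robot

A 7-joint arm with a two-finger parallel gripper is mounted at the origin on the work surface. World frame = base frame: x ahead of the robot, y to its left, z up, the work surface at z = 0. Lengths are in m, angles in rad, forces in N, time in s.
With the tool pointing down it reaches from about 0.425 to 0.925 m from the base axis. Payload 6.8 kg.
Tool frame: the origin (TCP) lies midway between the tips of the shut fingers; the grasp point (between the pads) lies 19 mm behind it; z points along the fingers, y is the line along which they close (so a half turn about z gives the same grasp; the last joint's range is limited). The gripper opens to 85 mm and grips with 20 to 120 N. Pads are 22 mm wide; open, the fingers measure 114 mm over their backs; the gripper's body (76 mm by 85 mm) begins 54 mm behind the grasp point. The pads swing forward as they close: fully open they stand 13 mm farther back than shut.
Start: joints at [-1.281, 0.477, 0.022, 1.555, -0.011, 1.109, -0.083], TCP at [0.261, 0.622, 0.231] pointing down, gripper open.
Joint ranges: [-2.96, 2.96], [-0.34, 2.1], [-1.41, 1.46], [0.24, 2.44], [-1.37, 4.51], [0.17, 1.92], [-2.96, 2.96]. Speed limits (rad/s): [2.39, 2.39, 3.14, 3.14, 3.14, 3.14, 3.14].

## Interface

Orientations are given as a unit quaternion [w, x, y, z].
In Python, from station import bot gives the robot as it stands.
- The arm moves only by the tool jog_arm, never from a script. Its argument "rows" is a list of rows, each an object of numbers: "fingers": the finger opening in mm, from 0 to 85.4; "x", "y", "z": the shift along the tool's x, y, z in mm; "ax", "ay", "az": the turn, a rotation vector about the tool's x, y, z in degrees. A call has exactly 8 rows; each row shifts and turns the commanded pose from where the row before left it, along the tool's axes as they then stand; what a row does not reach is not made up. A row lasts 1/10 s, in which the tool goes at most 50 mm and 8.59 degrees, less where a joint would pass 70% of its speed; a pose out of reach is approached as far as the arm can. A call with a gripper value outside its range is refused whole. The fingers move at their own pace and stop on an object; "force" is the grip in N (left out, the last holds). Time passes only in rows, so rows that do not move let the fingers close, or fill a call up. It gives the time, the measured TCP pose, the force, the opening and the grip force at its end, in the units of the state.
- bot.get_obs(): the state, without advancing time (a new reading comes with each control period).
- bot.read_camera(name): name is "side" or "top" or "wrist"; returns a dict with "pixels" (480x640x3 uint8, red, green, blue), "vertical_fov" (degrees; the focal length in pixels is half the picture's height over the tangent of half this angle, whatever the lens; pixels are square), "cx", "cy" (the principal point, pixels), "world_from_camera" (4x4, takes a point from camera to world coordinates). Camera axes: x right, y down, z forward; pixel columns grow to the right and rows downward; lengths in m; the calibration is good to about 2 mm. The wrist camera is an equidistant fisheye: a pixel r from the principal point sees the ray r / f radians off the axis. A picture is of the moment at which its call begins. There is no depth.
- bot.hand_in(): hands the job in; it is judged then, once.
The state is a dict: "t": time; "q": joint angles; "joint_vel": joint speeds; "joint_torque": joint torques, N m; "eef_pos": TCP position; "tool_rot": TCP orientation; "contact_force": force on the tool from outside, world axes, zero at the start; "torque": the same for the moment, N m; "gripper_width": opening from 0.0 (shut) to 1.0 (fully open); "grasp_force": force on a finger pad.
Only numpy, scipy, OpenCV 4.12 (cv2) and the standard library are available. Lean on these libraries where they do the work, as an engineer would, in place of code of your own. Each camera call takes 0.05 s, during which the arm holds its last target. There are 200 camera calls.

## Working session

There is one attempt and no reset: what is moved stays moved. The work goes in short steps, Python scripts to look and compute and a tool call to move; the robot and the scene stay as the last step left them, time stands still between calls to the robot, and variables do not carry over. Pictures are saved under pics/ and viewed, at most 10 in all, crops included, and the job is handed in when it is done.

Besides the shell and the picture viewer there is one more tool, called after "Request:" as a command line: name --argument value ..., lists and objects as JSON in quotes. jog_arm: Moves the arm, as the interface text tells. Its arguments: {"type":"object","properties":{"rows":{"type":"array","items":{"type":"object","properties":{"fingers":{"type":"number"},"x":{"type":"number"},"y":{"type":"number"},"z":{"type":"number"},"ax":{"type":"number"},"ay":{"type":"number"},"az":{"type":"number"}}}},"force":{"type":"number"}},"required":["rows"]}

```bash
mkdir -p pics; cat > h.py <<'E'
import numpy as np,cv2
from station import bot
def cam(n):
    c=bot.read_camera(n); cv2.imwrite
    return c
def save(c,f,crop=None,s=1):
    p=c["pixels"][:,:,::-1]
    if crop: u0,v0,u1,v1=crop; p=p[v0:v1,u0:u1]
    cv2.imwrite(f,cv2.resize(p,None,fx=s,fy=s,interpolation=cv2.INTER_CUBIC))
def w(c,u,v,z=0,fish=False):
    f=240/np.tan(np.radians(c["vertical_fov"])/2); T=np.array(c["world_from_camera"])
    d=np.array([u-c["cx"],v-c["cy"],f],float)
    if fish:
        r=np.hypot(d[0],d[1]); a=r/f; d=np.array([d[0]/r*np.sin(a),d[1]/r*np.sin(a),np.cos(a)])
    d=T[:3,:3]@d; o=T[:3,3]; return o+d*(z-o[2])/d[2]
def px(c,P):
    f=240/np.tan(np.radians(c["vertical_fov"])/2); T=np.array(c["world_from_camera"])
    p=T[:3,:3].T@(np.array(P)-T[:3,3]); return f*p[0]/p[2]+c["cx"],f*p[1]/p[2]+c["cy"]
E
python3 - <<'E'
from h import *
for n in("top","side"):
    c=cam(n); save(c,f"pics/{n}0.png"); print(n,np.round(c["world_from_camera"],3).tolist(),c["vertical_fov"])
o=bot.get_obs(); print(o)
E
```

```text
top [[-0.007, -0.983, 0.182, 0.375], [-1.0, 0.008, 0.0, -0.007], [-0.002, -0.182, -0.983, 1.47], [0.0, 0.0, 0.0, 1.0]] 42.33759907454492
side [[-0.996, -0.073, 0.057, 0.616], [-0.092, 0.715, -0.693, 0.706], [0.01, -0.695, -0.719, 0.787], [0.0, 0.0, 0.0, 1.0]] 55.9827825256689
{'t': 0.1, 'q': array([-1.28109489,  0.47773569,  0.02234311,  1.55634479, -0.01147238,
        1.10927492, -0.08309091]), 'joint_vel': array([ 0.0008353 , -0.00168603, -0.00021748, -0.00203195,  0.00013844,
       -0.00088025, -0.00060969]), 'joint_torque': array([ 4.25245293e-03, -5.97763288e+01,  1.61370289e+00, -2.81956422e+01,
        1.28833667e-02,  4.99766786e-03,  2.33734039e-05]), 'eef_pos': array([0.2613043 , 0.62180301, 0.23041399]), 'tool_rot': array([-9.02825369e-05,  1.97571623e-01,  9.80288114e-01, -8.12250096e-04]), 'contact_force': array([ 0.16866696, -0.18373188, -0.25831534]), 'torque': array([ 0.00281502, -0.00747606,  0.01850755]), 'grasp_force': 0.0, 'gripper_width': 1.0009489396044948}
```

View pics/top0.png

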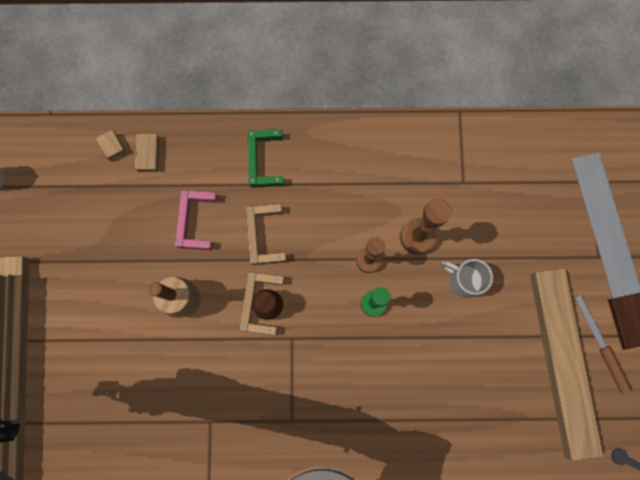

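View pics/side0.png

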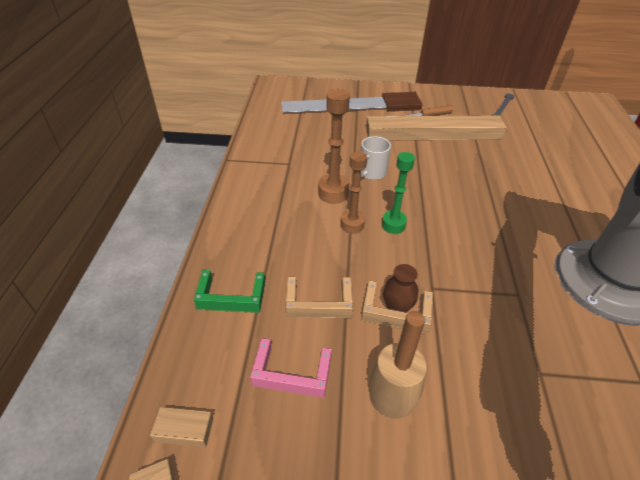

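The top picture shows three candlesticks: small brown with its foot at (370,260), large brown at (420,236) and green at (375,302). The small brown one is the target. The stalls are the empty wooden one at (265,235), the green at (265,158), the pink at (195,220), and the full one holding the vase at (262,303). The mallet is at (172,297) and the mug at (472,279).

```bash
python3 - <<'E'
from h import *
c=cam("top"); save(c,"pics/top1.png",(235,185,495,335),3)
for n,u,v,z in [("candle",370,262,.0),("big",419,238,.0),("green",375,304,0)]: print(n,w(c,u,v,z).round(3))
E
```

```text
candle [ 0.585 -0.121  0.   ]
big [ 0.643 -0.241  0.   ]
green [ 0.485 -0.131  0.   ]
```

View pics/top1.png

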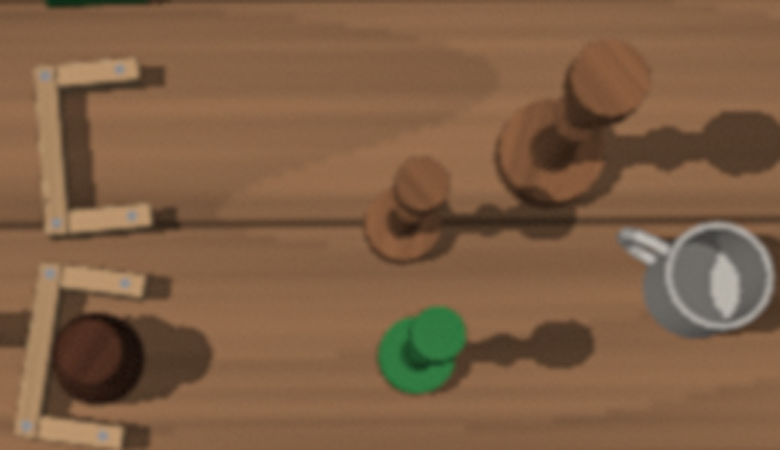

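The crop confirms the small brown candlestick: its foot is centred near crop (402,225), smaller than the big brown one at (550,150), and it isn't green. The empty stall's inner corners are near crop (60,84) and (66,207), with its mouth ends near (138,78) and (151,204).

```bash
python3 - <<'E'
from h import *
c=cam("top")
g=lambda a,b,z:w(c,235+a/3-.3,185+b/3-.3,z)[:2]
C=g(402,224,.014); print("candle",C.round(4))
P=[g(*q,.035) for q in((61,84),(66,207),(138,78),(151,204))]
for p in P: print(p.round(4), end=' ')
b=P[1]-P[0]; b/=np.hypot(*b); 
n=np.array([-b[1],b[0]]); n*=np.sign(n[1]); yaw=np.arctan2(n[1],n[0])
mid=(P[0]+P[1])/2; org=mid-.03*n
print("\nwidth",np.hypot(*(P[1]-P[0])),"inward",n,np.degrees(yaw),"org",org)
d=org-C; print("dist",np.hypot(*d),"dir",np.degrees(np.arctan2(d[1],d[0])))
print("mallet/vase ok; big foot",g(550,155,.02),"green",g(417,355,.014),"mug",g(690,290,.0))
s=cam("side")
for n_,p in(("candle",[*C,0]),("org",[*org,0])): print(n_,np.round(px(s,p),1))
s2=s["pixels"].copy()
for p in [[C[0]+.03*np.cos(t),C[1]+.03*np.sin(t),z] for t in np.linspace(0,6.28,60) for z in(0,.028)]+[[org[0]+.03*np.cos(t),org[1]+.03*np.sin(t),0] for t in np.linspace(0,6.28,60)]+[[*p,.035] for p in P]:
    u,v=px(s,p); cv2.circle(s2,(round(u),round(v)),0,(0,255,255),-1)
s["pixels"]=s2; save(s,"pics/side1.png",(270,140,450,340),3)
E
```

```text
candle [ 0.5896 -0.1173]
[0.7004 0.1514] [0.6019 0.1463] [0.7048 0.0906] [0.6038 0.08  ] 
width 0.09858230578990869 inward [-0.05170275  0.99866252] 92.96367096266512 org [0.65269742 0.11892857]
dist 0.24453897580115586 dir 75.04578940373989
mallet/vase ok; big foot [ 0.64306787 -0.23536429] green [ 0.48619183 -0.12684667] mug [ 0.53703445 -0.34562598]
candle [352.7 224.6]
org [319.7 298.2]
```

View pics/side1.png

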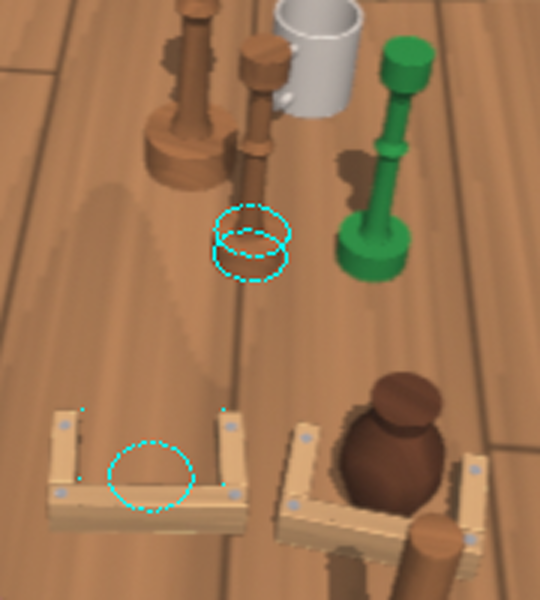

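The projection overlay agrees in the side view to within a few mm, for both the foot at crop (250,256) and the stall circle at (151,476). My plan is to lift first and swing around the base. Then I'll descend behind the foot with the tool tilted 30° and the fingers part open as a two-point nest.

Request:
jog_arm --rows '[{"z":-45,"fingers":42},{"z":-45,"fingers":42},{"z":-45,"fingers":42},{"x":-40,"y":-4,"az":4,"fingers":42},{"x":-44,"y":-4,"az":4,"fingers":42},{"x":-44,"y":-4,"az":4,"fingers":42},{"x":-44,"y":-4,"az":4,"fingers":42},{"x":-44,"y":-4,"az":4,"fingers":42}]'

```text
invalid input
```

Request:
jog_arm --rows '[{"x":-44,"y":-4,"az":4,"fingers":42},{"x":-44,"y":-4,"az":4,"fingers":42},{"x":-44,"y":-4,"az":4,"fingers":42},{"x":-44,"y":-4,"az":4,"fingers":42},{"x":-44,"y":-4,"az":4,"fingers":42},{"x":-44,"y":-4,"az":4,"fingers":42},{"x":-44,"y":-4,"az":4,"fingers":42},{"x":-44,"y":-4,"az":4,"fingers":42}]'

```text
invalid input
```

Request:
jog_arm --rows '[{"x":0,"y":0,"z":-45,"ax":0,"ay":0,"az":0,"fingers":42},{"x":0,"y":0,"z":-45,"ax":0,"ay":0,"az":0,"fingers":42},{"x":0,"y":0,"z":-45,"ax":0,"ay":0,"az":0,"fingers":42},{"x":-40,"y":-4,"z":0,"ax":0,"ay":0,"az":4,"fingers":42},{"x":-44,"y":-4,"z":0,"ax":0,"ay":0,"az":4,"fingers":42},{"x":-44,"y":-4,"z":0,"ax":0,"ay":0,"az":4,"fingers":42},{"x":-44,"y":-4,"z":0,"ax":0,"ay":0,"az":4,"fingers":42},{"x":-44,"y":-4,"z":0,"ax":0,"ay":0,"az":4,"fingers":42}]'

```text
t: 1.05
eef_pos: [0.437, 0.4934, 0.3661]
tool_rot: [0.0, 0.366, 0.931, -0.0]
contact_force: [-0.5, 0.4, 0.4]
gripper_width: 0.491
grasp_force: 0.0
```

Request:
jog_arm --rows '[{"x":-45,"y":-4,"z":0,"ax":0,"ay":0,"az":4.5,"fingers":42},{"x":-45,"y":-4,"z":0,"ax":0,"ay":0,"az":4.5,"fingers":42},{"x":-45,"y":-4,"z":0,"ax":0,"ay":0,"az":4.5,"fingers":42},{"x":-45,"y":-4,"z":0,"ax":0,"ay":0,"az":4.5,"fingers":42},{"x":-45,"y":-4,"z":0,"ax":0,"ay":0,"az":4.5,"fingers":42},{"x":-45,"y":-4,"z":0,"ax":0,"ay":0,"az":4.5,"fingers":42},{"x":-45,"y":-4,"z":0,"ax":0,"ay":0,"az":4.5,"fingers":42},{"x":-45,"y":-4,"z":0,"ax":0,"ay":0,"az":4.5,"fingers":42}]'

```text
t: 1.85
eef_pos: [0.5941, 0.1743, 0.3661]
tool_rot: [0.0, 0.636, 0.772, -0.0]
contact_force: [1.2, -0.3, -0.3]
gripper_width: 0.495
grasp_force: 0.0
```

Request:
jog_arm --rows '[{"x":-45,"y":-4,"z":0,"ax":0,"ay":0,"az":4.5,"fingers":42},{"x":-45,"y":-4,"z":0,"ax":0,"ay":0,"az":4.5,"fingers":42},{"x":-45,"y":-4,"z":0,"ax":0,"ay":0,"az":4.5,"fingers":42},{"x":-45,"y":-4,"z":0,"ax":0,"ay":0,"az":4.5,"fingers":42},{"x":-45,"y":-4,"z":0,"ax":0,"ay":0,"az":4.5,"fingers":42},{"x":-45,"y":-4,"z":0,"ax":0,"ay":0,"az":4.5,"fingers":42},{"x":-45,"y":-4,"z":0,"ax":0,"ay":0,"az":4.5,"fingers":42},{"x":-45,"y":-4,"z":0,"ax":0,"ay":0,"az":4.5,"fingers":42}]'

```text
t: 2.65
eef_pos: [0.5335, -0.1762, 0.3663]
tool_rot: [0.0, 0.843, 0.537, 0.0]
contact_force: [0.3, 0.4, -0.1]
gripper_width: 0.49
grasp_force: 0.0
```

Request:
jog_arm --rows '[{"x":0,"y":0,"z":0,"ax":0,"ay":5,"az":0,"fingers":42},{"x":0,"y":0,"z":0,"ax":0,"ay":5,"az":0,"fingers":42},{"x":0,"y":0,"z":0,"ax":0,"ay":5,"az":0,"fingers":42},{"x":0,"y":0,"z":0,"ax":0,"ay":5,"az":0,"fingers":42},{"x":0,"y":0,"z":0,"ax":0,"ay":5,"az":0,"fingers":42},{"x":0,"y":0,"z":0,"ax":0,"ay":5,"az":0,"fingers":42},{"x":0,"y":0,"z":0,"ax":0,"ay":0,"az":0,"fingers":42},{"x":0,"y":0,"z":0,"ax":0,"ay":0,"az":0,"fingers":42}]'

```text
t: 3.45
eef_pos: [0.5341, -0.1748, 0.3661]
tool_rot: [-0.139, 0.814, 0.52, 0.217]
contact_force: [-0.3, 0.8, 0.2]
gripper_width: 0.492
grasp_force: 0.0
```

```bash
cat >> h.py <<'E'
from scipy.spatial.transform import Rotation as R
def go(*targets):
    o=bot.get_obs(); q=o["tool_rot"]; r=R.from_quat([q[1],q[2],q[3],q[0]]); p=o["eef_pos"]
    M=r.as_matrix(); print("pos",p.round(4),"zaxis",M[:,2].round(3),"y",M[:,1].round(3),"F",o["contact_force"].round(1),"t",o["t"])
    for t in targets:
        t=np.array(t); print(t,"tool mm",(M.T@(t-p)*1000).round(1)); p=t
E
python3 - <<'E'
from h import *
go((.564,-.172,.36),(.564,-.172,.06),(.564,-.172,.01))
c=cam("wrist"); save(c,"pics/w0.png")
E
```

```text
pos [ 0.5341 -0.1748  0.3661] zaxis [ 0.209  0.452 -0.867] y [ 0.907 -0.42  -0.001] F [-0.3  0.8  0.2] t 3.45
[ 0.564 -0.172  0.36 ] tool mm [10.1 26.  12.8]
[ 0.564 -0.172  0.06 ] tool mm [-1.495e+02  2.000e-01  2.601e+02]
[ 0.564 -0.172  0.01 ] tool mm [-24.9   0.   43.4]
```

View pics/w0.png

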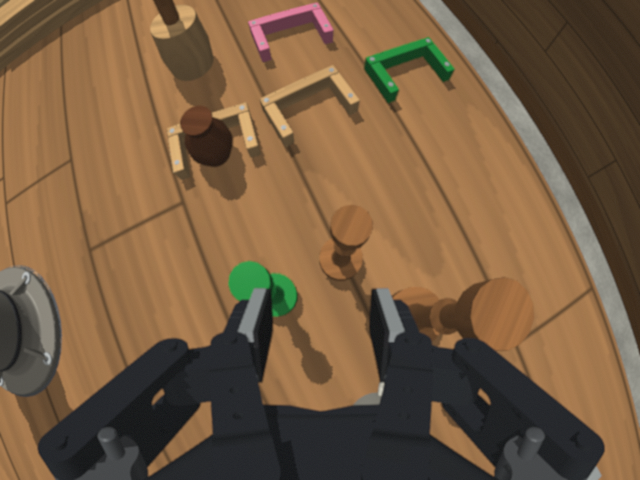

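```bash
python3 - <<'E'
from h import *
c=cam("wrist"); o=bot.get_obs(); q=o["tool_rot"]; M=R.from_quat([q[1],q[2],q[3],q[0]]).as_matrix()
T=np.array(c["world_from_camera"]); print("cam in tool mm",(M.T@(T[:3,3]-o["eef_pos"])*1000).round(1)); A=M.T@T[:3,:3]; print(A.round(2),c["vertical_fov"])
f=240/np.tan(np.radians(c["vertical_fov"])/2); C=M.T@(T[:3,3]-o["eef_pos"])*1000
for u,v in((45,450),(602,450),(238,300),(403,300)):
    d=np.array([u-c["cx"],v-c["cy"]]);r=np.hypot(*d);a=r/f
    d=A@np.array([*(d/r*np.sin(a)),np.cos(a)]); 
    for x in(-10,0,10): k=(x-C[0])/d[0]; print((u,v),(C+k*d).round(0),end=' ')
    print()
print("candle foot px check", w(c,342,262,.014,True).round(3), "big foot",w(c,415,312,.03,True).round(3),"green",w(c,285,295,.02,True).round(3))
for n,u,v in(("A",263,100),("B",335,70),("C",290,140),("D",357,104)): print(n,w(c,u,v,.035,True).round(3))
E
```

```text
cam in tool mm [  75.5   -0.5 -142.2]
[[-0.   -0.95 -0.3 ]
 [ 1.   -0.   -0.  ]
 [ 0.   -0.3   0.95]] 65.70646984690485
(45, 450) [-10. -85. -88.] (45, 450) [  0. -75. -94.] (45, 450) [  10.  -65. -100.] 
(602, 450) [-10.  85. -89.] (602, 450) [  0.  75. -95.] (602, 450) [  10.   65. -101.] 
(238, 300) [-10. -42.  22.] (238, 300) [  0. -37.   2.] (238, 300) [ 10. -33. -17.] 
(403, 300) [-10.  41.  21.] (403, 300) [ 0. 36.  2.] (403, 300) [ 10.  31. -17.] 
candle foot px check [ 0.59  -0.122  0.014] big foot [ 0.649 -0.228  0.03 ] green [ 0.499 -0.131  0.02 ]
A [0.586 0.156 0.035]
B [0.714 0.162 0.035]
C [0.596 0.071 0.035]
D [0.715 0.087 0.035]
```

The wrist view shows the target's foot at (342,262), green's foot at about (280,296) on one side and big brown's at (415,312) on the other. The empty stall is at (310,100). The knuckles spread about ±75 mm, so I'll narrow the opening to 26 mm and come in along 66°.

```bash
python3 - <<'E'
from h import *
go((.561,-.181,.36),(.561,-.181,.06),(.561,-.181,.009))
E
```

```text
pos [ 0.5348 -0.1735  0.3666] zaxis [ 0.209  0.453 -0.867] y [ 0.909 -0.418  0.   ] F [ 0.1  0.4 -0.8] t 3.55
[ 0.561 -0.181  0.36 ] tool mm [ 0.3 27.   7.8]
[ 0.561 -0.181  0.06 ] tool mm [-1.497e+02 -1.000e-01  2.600e+02]
[ 0.561 -0.181  0.009] tool mm [-25.4  -0.   44.2]
```

Request:
jog_arm --rows '[{"x":0,"y":27,"z":8,"ax":0,"ay":0,"az":0,"fingers":26},{"x":0,"y":0,"z":0,"ax":0,"ay":0,"az":0,"fingers":26},{"x":-15,"y":0,"z":26,"ax":0,"ay":0,"az":0,"fingers":26},{"x":-15,"y":0,"z":26,"ax":0,"ay":0,"az":0,"fingers":26},{"x":-15,"y":0,"z":26,"ax":0,"ay":0,"az":0,"fingers":26},{"x":-15,"y":0,"z":26,"ax":0,"ay":0,"az":0,"fingers":26},{"x":-15,"y":0,"z":26,"ax":0,"ay":0,"az":0,"fingers":26},{"x":0,"y":0,"z":0,"ax":0,"ay":0,"az":0,"fingers":26}]'

```text
t: 4.35
eef_pos: [0.5587, -0.1796, 0.206]
tool_rot: [-0.142, 0.814, 0.521, 0.216]
contact_force: [-0.3, 1.1, 0.6]
gripper_width: 0.307
grasp_force: 0.0
```

```bash
python3 - <<'E'
from h import *
go((.561,-.181,.06),(.561,-.181,.009))
c=cam("top"); save(c,"pics/top2.png",(300,170,520,340),3.5)
E
```

```text
pos [ 0.5587 -0.1796  0.206 ] zaxis [ 0.203  0.456 -0.866] y [ 0.909 -0.417 -0.007] F [-0.3  1.1  0.6] t 4.35
[ 0.561 -0.181  0.06 ] tool mm [-73.1   3.7 126.3]
[ 0.561 -0.181  0.009] tool mm [-25.5   0.4  44.2]
```

View pics/top2.png

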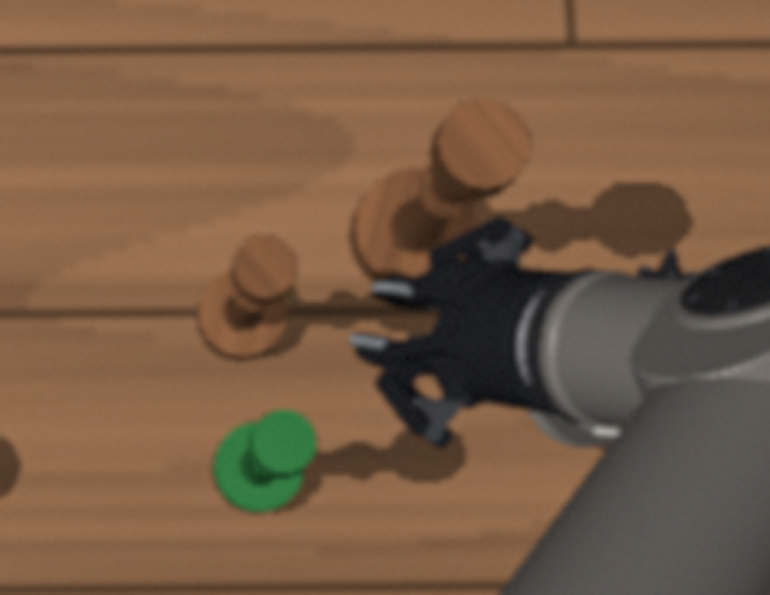

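Request:
jog_arm --rows '[{"x":-12,"y":0,"z":21,"ax":0,"ay":0,"az":0,"fingers":26},{"x":-12,"y":0,"z":21,"ax":0,"ay":0,"az":0,"fingers":26},{"x":-12,"y":0,"z":21,"ax":0,"ay":0,"az":0,"fingers":26},{"x":-12,"y":0,"z":21,"ax":0,"ay":0,"az":0,"fingers":26},{"x":-12,"y":0,"z":21,"ax":0,"ay":0,"az":0,"fingers":26},{"x":-12,"y":0,"z":21,"ax":0,"ay":0,"az":0,"fingers":26},{"x":0,"y":0,"z":0,"ax":0,"ay":0,"az":0,"fingers":26},{"x":0,"y":0,"z":0,"ax":0,"ay":0,"az":0,"fingers":26}]'

```text
t: 5.2
eef_pos: [0.5619, -0.1818, 0.066]
tool_rot: [-0.139, 0.813, 0.521, 0.219]
contact_force: [-0.6, 0.7, 0.0]
gripper_width: 0.301
grasp_force: 0.0
```

```bash
python3 - <<'E'
from h import *
go((.561,-.181,.009),(.5896-.047*.4067,-.1173-.047*.9135,.009))
c=cam("top"); save(c,"pics/top3.png",(310,190,470,310),5)
E
```

```text
pos [ 0.5619 -0.1818  0.066 ] zaxis [ 0.211  0.454 -0.866] y [ 0.908 -0.419  0.002] F [-0.6  0.7  0. ] t 5.2
[ 0.561 -0.181  0.009] tool mm [-28.2  -1.2  49.5]
[ 0.5704851 -0.1602345  0.009    ] tool mm [19.8 -0.1 11.4]
```

View pics/top3.png

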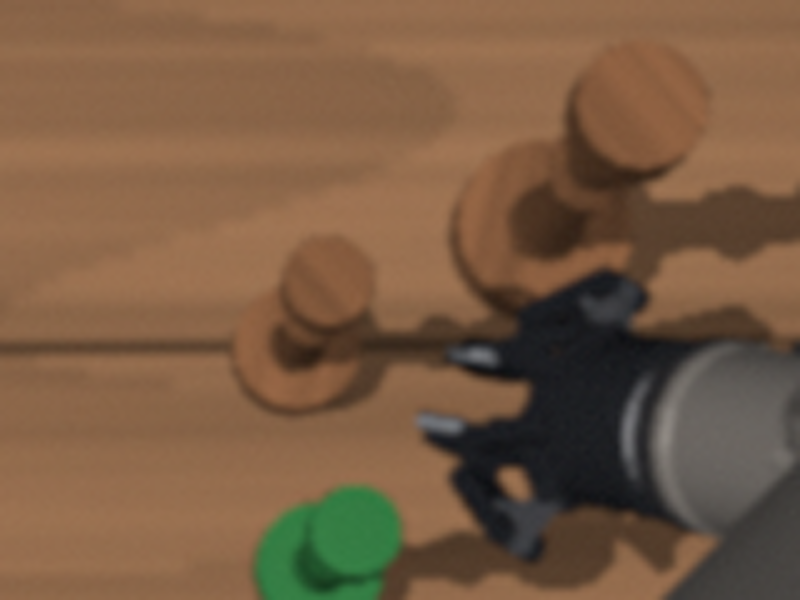

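The gripper stands behind the foot, its tips at crop (470,355) and (440,428) pointing at the foot centre (296,349), clear of big brown and green. Next I lower and advance.

Request:
jog_arm --rows '[{"x":-7,"y":0,"z":12.4,"ax":0,"ay":0,"az":0,"fingers":26},{"x":-7,"y":0,"z":12.4,"ax":0,"ay":0,"az":0,"fingers":26},{"x":-7,"y":0,"z":12.4,"ax":0,"ay":0,"az":0,"fingers":26},{"x":-7,"y":0,"z":12,"ax":0,"ay":0,"az":0,"fingers":26},{"x":10,"y":0,"z":5.7,"ax":0,"ay":0,"az":0,"fingers":26},{"x":10,"y":0,"z":5.7,"ax":0,"ay":0,"az":0,"fingers":26},{"x":0,"y":0,"z":0,"ax":0,"ay":0,"az":0,"fingers":26},{"x":0,"y":0,"z":0,"ax":0,"ay":0,"az":0,"fingers":26}]'

```text
t: 6.05
eef_pos: [0.5711, -0.1595, 0.0082]
tool_rot: [-0.139, 0.813, 0.521, 0.218]
contact_force: [0.3, -0.5, -0.4]
gripper_width: 0.305
grasp_force: 0.0
```

Request:
jog_arm --rows '[{"x":0,"y":0,"z":0,"ax":0,"ay":3,"az":0,"fingers":26},{"x":0,"y":0,"z":0,"ax":0,"ay":3,"az":0,"fingers":26},{"x":0,"y":0,"z":0,"ax":0,"ay":2,"az":0,"fingers":26},{"x":3.2,"y":0,"z":2.5,"ax":0,"ay":0,"az":0,"fingers":26},{"x":3.2,"y":0,"z":2.5,"ax":0,"ay":0,"az":0,"fingers":26},{"x":2.4,"y":0,"z":1.8,"ax":0,"ay":0,"az":0,"fingers":26},{"x":0,"y":0,"z":0,"ax":0,"ay":0,"az":0,"fingers":26},{"x":0,"y":0,"z":0,"ax":0,"ay":0,"az":0,"fingers":26}]'

```text
t: 6.85
eef_pos: [0.5755, -0.1495, 0.008]
tool_rot: [-0.175, 0.796, 0.51, 0.274]
contact_force: [0.1, 0.2, 0.0]
gripper_width: 0.304
grasp_force: 0.0
```

```bash
python3 - <<'E'
from h import *
C=np.array([.5896,-.1173]); d=np.array([.4067,.9135])
a=C-.03*d; b=a+.08*d
go((*a,.009),(*b,.009))
c=cam("side"); save(c,"pics/side2.png",(290,120,450,240),5)
E
```

```text
pos [ 0.5755 -0.1495  0.008 ] zaxis [ 0.258  0.559 -0.788] y [ 0.908 -0.418  0.   ] F [0.1 0.2 0. ] t 6.85
[ 0.577399 -0.144705  0.009   ] tool mm [ 4.7 -0.3  2.4]
[ 0.609935 -0.071625  0.009   ] tool mm [63.  -1.  49.2]
```

View pics/side2.png

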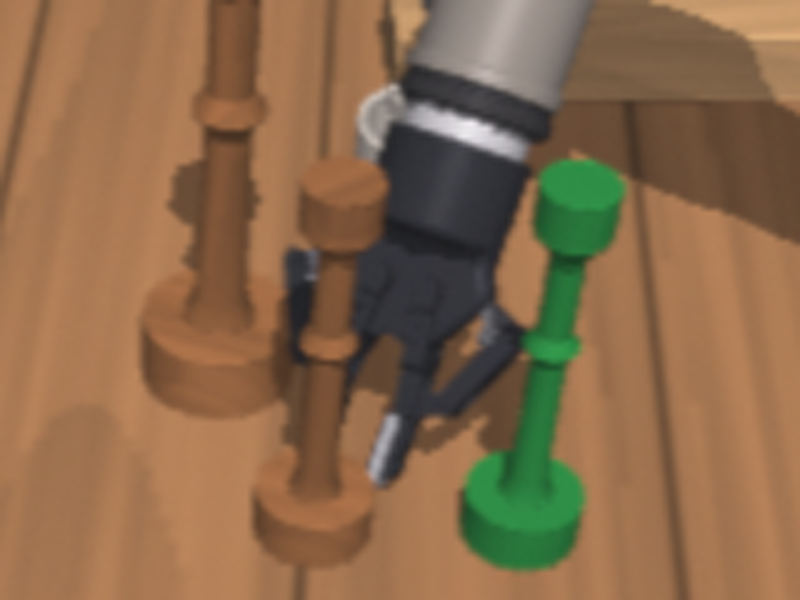

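The side view shows the fingertips at crop (385,460), just behind the foot centred at (315,505), low and clear of the stem and of green. Now I push slowly.

Request:
jog_arm --rows '[{"x":2.4,"y":0,"z":1.8,"ax":0,"ay":0,"az":0,"fingers":26},{"x":2.4,"y":0,"z":1.8,"ax":0,"ay":0,"az":0,"fingers":26},{"x":2.4,"y":0,"z":1.8,"ax":0,"ay":0,"az":0,"fingers":26},{"x":2.4,"y":0,"z":1.8,"ax":0,"ay":0,"az":0,"fingers":26},{"x":2.4,"y":0,"z":1.8,"ax":0,"ay":0,"az":0,"fingers":26},{"x":2.4,"y":0,"z":1.8,"ax":0,"ay":0,"az":0,"fingers":26},{"x":2.4,"y":0,"z":1.8,"ax":0,"ay":0,"az":0,"fingers":26},{"x":2.4,"y":0,"z":1.8,"ax":0,"ay":0,"az":0,"fingers":26}]'

```text
t: 7.7
eef_pos: [0.5853, -0.1281, 0.0082]
tool_rot: [-0.175, 0.796, 0.509, 0.274]
contact_force: [-0.2, -0.5, 0.3]
gripper_width: 0.305
grasp_force: 0.5
```

Request:
jog_arm --rows '[{"x":2.4,"y":0,"z":1.8,"ax":0,"ay":0,"az":0,"fingers":26},{"x":2.4,"y":0,"z":1.8,"ax":0,"ay":0,"az":0,"fingers":26},{"x":2.4,"y":0,"z":1.8,"ax":0,"ay":0,"az":0,"fingers":26},{"x":2.4,"y":0,"z":1.8,"ax":0,"ay":0,"az":0,"fingers":26},{"x":2.4,"y":0,"z":1.8,"ax":0,"ay":0,"az":0,"fingers":26},{"x":2.4,"y":0,"z":1.8,"ax":0,"ay":0,"az":0,"fingers":26},{"x":2.4,"y":0,"z":1.8,"ax":0,"ay":0,"az":0,"fingers":26},{"x":2.4,"y":0,"z":1.8,"ax":0,"ay":0,"az":0,"fingers":26}]'

```text
t: 8.5
eef_pos: [0.5954, -0.1064, 0.0087]
tool_rot: [-0.175, 0.797, 0.509, 0.274]
contact_force: [0.1, -1.5, -1.6]
gripper_width: 0.309
grasp_force: 0.5
```

```bash
python3 - <<'E'
from h import *
go()
c=cam("top"); save(c,"pics/top4.png",(290,180,450,300),5)
E
```

```text
pos [ 0.5954 -0.1064  0.0087] zaxis [ 0.258  0.559 -0.788] y [ 0.908 -0.419 -0.   ] F [ 0.1 -1.5 -1.6] t 8.5
```

View pics/top4.png

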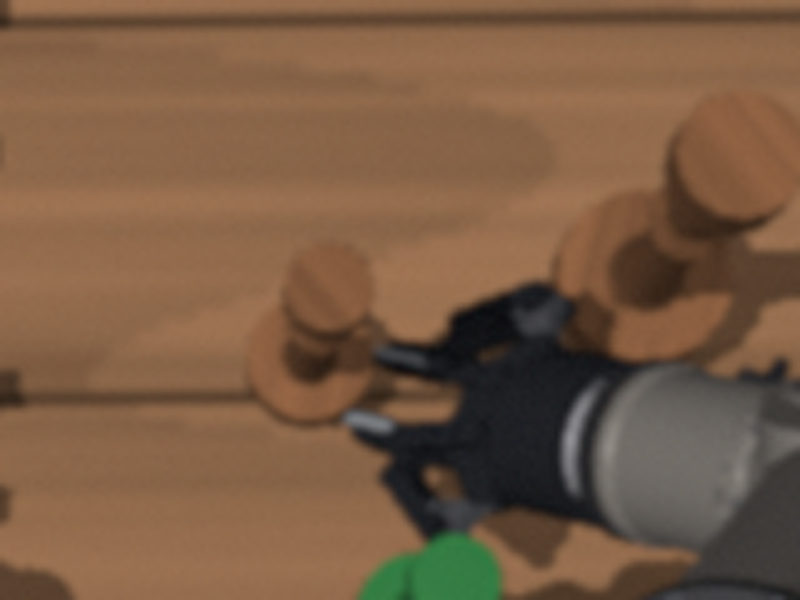

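The top view shows the foot moved to crop (311,360) and upright, nested against both tips at (395,357) and (360,420). Green, at (430,575), is still clear. Now I'll work out the rest of the path.

```bash
python3 - <<'E'
from h import *
c=cam("top"); F=w(c,290+311/5-.4,180+360/5-.4,.014)[:2]; o=bot.get_obs()["eef_pos"][:2]
f=np.array([.419,.908]); d=F-o; print("foot",F,"off fwd",d@f,"left",d@np.array([-f[1],f[0]]))
np.save("tmpl.npy",c["pixels"][225:275,325:372])
E
```

```text
foot [ 0.60856103 -0.07754242] off fwd 0.031238510278188143 left 4.6071642262708254e-05
```

Request:
jog_arm --rows '[{"x":2.4,"y":0.2,"z":1.85,"ax":0.37,"ay":0,"az":-0.47,"fingers":26},{"x":2.4,"y":0.2,"z":1.85,"ax":0.37,"ay":0,"az":-0.47,"fingers":26},{"x":2.4,"y":0.2,"z":1.85,"ax":0.37,"ay":0,"az":-0.47,"fingers":26},{"x":2.4,"y":0.2,"z":1.85,"ax":0.37,"ay":0,"az":-0.47,"fingers":26},{"x":2.4,"y":0.2,"z":1.85,"ax":0.37,"ay":0,"az":-0.47,"fingers":26},{"x":2.4,"y":0.2,"z":1.85,"ax":0.37,"ay":0,"az":-0.47,"fingers":26},{"x":2.4,"y":0.2,"z":1.85,"ax":0.37,"ay":0,"az":-0.47,"fingers":26},{"x":2.4,"y":0.2,"z":1.85,"ax":0.37,"ay":0,"az":-0.47,"fingers":26}]'

```text
t: 9.4
eef_pos: [0.6062, -0.0847, 0.0088]
tool_rot: [-0.187, 0.774, 0.543, 0.267]
contact_force: [0.2, -0.2, -0.1]
gripper_width: 0.306
grasp_force: 0.5
```

```bash
cat >> h.py <<'E'
def nest():
    o=bot.get_obs(); q=o["tool_rot"]; M=R.from_quat([q[1],q[2],q[3],q[0]]).as_matrix()
    f=M[:2,2]/np.hypot(*M[:2,2]); F=o["eef_pos"][:2]+.0312*f
    g=np.array([.6527,.1189])-F; d=np.r_[g,0.008-o["eef_pos"][2]]
    print("heading",np.degrees(np.arctan2(f[1],f[0])).round(1),"foot",F.round(4),"to go",np.hypot(*g).round(4),"tool mm",(M.T@d*1000).round(1),"z",o["eef_pos"][2].round(4),o["contact_force"].round(1))
E
python3 -c "
from h import *
nest()"
```

```text
heading 70.1 foot [ 0.6169 -0.0553] to go 0.1779 tool mm [138.2 -25.8 109. ] z 0.0088 [ 0.2 -0.2 -0.1]
```

Request:
jog_arm --rows '[{"x":2.5,"y":-0.45,"z":1.95,"ax":0,"ay":0,"az":0,"fingers":26},{"x":2.5,"y":-0.45,"z":1.95,"ax":0,"ay":0,"az":0,"fingers":26},{"x":2.5,"y":-0.45,"z":1.95,"ax":0,"ay":0,"az":0,"fingers":26},{"x":2.5,"y":-0.45,"z":1.95,"ax":0,"ay":0,"az":0,"fingers":26},{"x":2.5,"y":-0.45,"z":1.95,"ax":0,"ay":0,"az":0,"fingers":26},{"x":2.5,"y":-0.45,"z":1.95,"ax":0,"ay":0,"az":0,"fingers":26},{"x":2.5,"y":-0.45,"z":1.95,"ax":0,"ay":0,"az":0,"fingers":26},{"x":2.5,"y":-0.45,"z":1.95,"ax":0,"ay":0,"az":0,"fingers":26}]'

```text
t: 10.2
eef_pos: [0.6114, -0.0595, 0.0088]
tool_rot: [-0.187, 0.775, 0.542, 0.267]
contact_force: [0.2, -0.8, 0.2]
gripper_width: 0.304
grasp_force: 0.5
```

Request:
jog_arm --rows '[{"x":2.5,"y":-0.45,"z":1.95,"ax":0,"ay":0,"az":0,"fingers":26},{"x":2.5,"y":-0.45,"z":1.95,"ax":0,"ay":0,"az":0,"fingers":26},{"x":2.5,"y":-0.45,"z":1.95,"ax":0,"ay":0,"az":0,"fingers":26},{"x":2.5,"y":-0.45,"z":1.95,"ax":0,"ay":0,"az":0,"fingers":26},{"x":2.5,"y":-0.45,"z":1.95,"ax":0,"ay":0,"az":0,"fingers":26},{"x":2.5,"y":-0.45,"z":1.95,"ax":0,"ay":0,"az":0,"fingers":26},{"x":2.5,"y":-0.45,"z":1.95,"ax":0,"ay":0,"az":0,"fingers":26},{"x":2.5,"y":-0.45,"z":1.95,"ax":0,"ay":0,"az":0,"fingers":26}]'

```text
t: 11.0
eef_pos: [0.6167, -0.0345, 0.0089]
tool_rot: [-0.187, 0.775, 0.542, 0.267]
contact_force: [-0.2, -0.8, 0.2]
gripper_width: 0.306
grasp_force: 0.5
```

Request:
jog_arm --rows '[{"x":2.5,"y":-0.45,"z":1.95,"ax":0,"ay":0,"az":0,"fingers":26},{"x":2.5,"y":-0.45,"z":1.95,"ax":0,"ay":0,"az":0,"fingers":26},{"x":2.5,"y":-0.45,"z":1.95,"ax":0,"ay":0,"az":0,"fingers":26},{"x":2.5,"y":-0.45,"z":1.95,"ax":0,"ay":0,"az":0,"fingers":26},{"x":2.5,"y":-0.45,"z":1.95,"ax":0,"ay":0,"az":0,"fingers":26},{"x":2.5,"y":-0.45,"z":1.95,"ax":0,"ay":0,"az":0,"fingers":26},{"x":2.5,"y":-0.45,"z":1.95,"ax":0,"ay":0,"az":0,"fingers":26},{"x":2.5,"y":-0.45,"z":1.95,"ax":0,"ay":0,"az":0,"fingers":26}]'

```text
t: 11.8
eef_pos: [0.622, -0.0094, 0.0089]
tool_rot: [-0.187, 0.775, 0.542, 0.267]
contact_force: [0.2, -1.5, 0.2]
gripper_width: 0.308
grasp_force: 0.5
```

```bash
python3 -c "
from h import *
nest()
c=cam('top'); np.save('top5.npy',c['pixels'])
t=np.load('tmpl.npy'); 
for nm,tt,off in (('foot+cup',t[:, :36],(352.2-325,252-225)),):
    m=cv2.matchTemplate(c['pixels'],tt,cv2.TM_CCOEFF_NORMED); _,s,_,l=cv2.minMaxLoc(m); u,v=l[0]+off[0],l[1]+off[1]; print(s,u,v,w(c,u,v,.014))
"
```

```text
heading 70.0 foot [0.6327 0.0199] to go 0.101 tool mm [ 78.1 -15.1  62.2] z 0.0089 [ 0.2 -1.5  0.2]
0.6680118441581726 311.2 242 [0.63249184 0.0189034  0.014     ]
```

Template matching puts the foot within 1 mm of where the nest predicts, so I continue.

Request:
jog_arm --rows '[{"x":2.5,"y":-0.5,"z":1.95,"ax":0,"ay":0,"az":0,"fingers":26},{"x":2.5,"y":-0.5,"z":1.95,"ax":0,"ay":0,"az":0,"fingers":26},{"x":2.5,"y":-0.5,"z":1.95,"ax":0,"ay":0,"az":0,"fingers":26},{"x":2.5,"y":-0.5,"z":1.95,"ax":0,"ay":0,"az":0,"fingers":26},{"x":2.5,"y":-0.5,"z":1.95,"ax":0,"ay":0,"az":0,"fingers":26},{"x":2.5,"y":-0.5,"z":1.95,"ax":0,"ay":0,"az":0,"fingers":26},{"x":2.5,"y":-0.5,"z":1.95,"ax":0,"ay":0,"az":0,"fingers":26},{"x":2.5,"y":-0.5,"z":1.95,"ax":0,"ay":0,"az":0,"fingers":26}]'

```text
t: 12.65
eef_pos: [0.627, 0.0157, 0.0089]
tool_rot: [-0.187, 0.775, 0.542, 0.267]
contact_force: [-0.1, -1.6, -0.5]
gripper_width: 0.301
grasp_force: 0.5
```

Request:
jog_arm --rows '[{"x":2.5,"y":-0.5,"z":1.95,"ax":0,"ay":0,"az":0,"fingers":26},{"x":2.5,"y":-0.5,"z":1.95,"ax":0,"ay":0,"az":0,"fingers":26},{"x":2.5,"y":-0.5,"z":1.95,"ax":0,"ay":0,"az":0,"fingers":26},{"x":2.5,"y":-0.5,"z":1.95,"ax":0,"ay":0,"az":0,"fingers":26},{"x":2.5,"y":-0.5,"z":1.95,"ax":0,"ay":0,"az":0,"fingers":26},{"x":2.5,"y":-0.5,"z":1.95,"ax":0,"ay":0,"az":0,"fingers":26},{"x":2.5,"y":-0.5,"z":1.95,"ax":0,"ay":0,"az":0,"fingers":26},{"x":2.5,"y":-0.5,"z":1.95,"ax":0,"ay":0,"az":0,"fingers":26}]'

```text
t: 13.45
eef_pos: [0.6319, 0.041, 0.009]
tool_rot: [-0.187, 0.775, 0.542, 0.267]
contact_force: [0.1, -1.1, -0.8]
gripper_width: 0.297
grasp_force: 0.5
```

Request:
jog_arm --rows '[{"x":2.5,"y":-0.5,"z":1.95,"ax":0,"ay":0,"az":0,"fingers":26},{"x":2.5,"y":-0.5,"z":1.95,"ax":0,"ay":0,"az":0,"fingers":26},{"x":2.5,"y":-0.5,"z":1.95,"ax":0,"ay":0,"az":0,"fingers":26},{"x":2.5,"y":-0.5,"z":1.95,"ax":0,"ay":0,"az":0,"fingers":26},{"x":2.5,"y":-0.5,"z":1.95,"ax":0,"ay":0,"az":0,"fingers":26},{"x":2.5,"y":-0.5,"z":1.95,"ax":0,"ay":0,"az":0,"fingers":26},{"x":2.5,"y":-0.5,"z":1.95,"ax":0,"ay":0,"az":0,"fingers":26},{"x":1.5,"y":-0.3,"z":1.17,"ax":0,"ay":0,"az":0,"fingers":26}]'

```text
t: 14.25
eef_pos: [0.6365, 0.0651, 0.009]
tool_rot: [-0.187, 0.774, 0.542, 0.267]
contact_force: [0.4, -1.1, -0.5]
gripper_width: 0.303
grasp_force: 0.5
```

```bash
python3 -c "
from h import *
nest()
"
```

```text
heading 70.0 foot [0.6471 0.0945] to go 0.0251 tool mm [19.  -3.1 16.1] z 0.009 [ 0.4 -1.1 -0.5]
```

Request:
jog_arm --rows '[{"x":1.4,"y":-0.3,"z":1.1,"ax":0,"ay":0,"az":0,"fingers":26},{"x":1.4,"y":-0.3,"z":1.1,"ax":0,"ay":0,"az":0,"fingers":26},{"x":1.4,"y":-0.3,"z":1.1,"ax":0,"ay":0,"az":0,"fingers":26},{"x":1.4,"y":-0.3,"z":1.1,"ax":0,"ay":0,"az":0,"fingers":26},{"x":1.4,"y":-0.3,"z":1.1,"ax":0,"ay":0,"az":0,"fingers":26},{"x":1.4,"y":-0.3,"z":1.1,"ax":0,"ay":0,"az":0,"fingers":26},{"x":1.4,"y":-0.3,"z":1.1,"ax":0,"ay":0,"az":0,"fingers":26},{"x":1.4,"y":-0.3,"z":1.1,"ax":0,"ay":0,"az":0,"fingers":26}]'

```text
t: 15.05
eef_pos: [0.6392, 0.079, 0.009]
tool_rot: [-0.187, 0.775, 0.542, 0.267]
contact_force: [-0.5, -0.4, -0.7]
gripper_width: 0.308
grasp_force: 0.5
```

Request:
jog_arm --rows '[{"x":0.8,"y":-0.2,"z":0.6,"ax":0,"ay":0,"az":0,"fingers":26},{"x":0.8,"y":-0.2,"z":0.6,"ax":0,"ay":0,"az":0,"fingers":26},{"x":0.8,"y":-0.2,"z":0.6,"ax":0,"ay":0,"az":0,"fingers":26},{"x":0.8,"y":-0.2,"z":0.6,"ax":0,"ay":0,"az":0,"fingers":26},{"x":0.8,"y":-0.2,"z":0.6,"ax":0,"ay":0,"az":0,"fingers":26},{"x":0.8,"y":-0.2,"z":0.6,"ax":0,"ay":0,"az":0,"fingers":26},{"x":0.8,"y":-0.2,"z":0.6,"ax":0,"ay":0,"az":0,"fingers":26},{"x":0,"y":0,"z":0,"ax":0,"ay":0,"az":0,"fingers":26}]'

```text
t: 15.85
eef_pos: [0.6402, 0.0862, 0.0091]
tool_rot: [-0.187, 0.774, 0.542, 0.267]
contact_force: [0.3, 0.2, -0.4]
gripper_width: 0.306
grasp_force: 0.3
```

```bash
python3 -c "
from h import *
nest()
"
```

```text
heading 70.0 foot [0.6509 0.1155] to go 0.0039 tool mm [2.3 0.6 3.2] z 0.0091 [ 0.3  0.2 -0.4]
```

Nearly home. I'll creep forward until the force shows the batten.

Request:
jog_arm --rows '[{"x":0.5,"y":-0.2,"z":0.38,"ax":0,"ay":0,"az":0,"fingers":26},{"x":0.5,"y":-0.2,"z":0.38,"ax":0,"ay":0,"az":0,"fingers":26},{"x":0.5,"y":-0.2,"z":0.38,"ax":0,"ay":0,"az":0,"fingers":26},{"x":0.5,"y":-0.2,"z":0.38,"ax":0,"ay":0,"az":0,"fingers":26},{"x":0.5,"y":-0.2,"z":0.38,"ax":0,"ay":0,"az":0,"fingers":26},{"x":0,"y":0,"z":0,"ax":0,"ay":0,"az":0,"fingers":26},{"x":0,"y":0,"z":0,"ax":0,"ay":0,"az":0,"fingers":26},{"x":0,"y":0,"z":0,"ax":0,"ay":0,"az":0,"fingers":26}]'

```text
t: 16.65
eef_pos: [0.6404, 0.0893, 0.0092]
tool_rot: [-0.187, 0.775, 0.542, 0.267]
contact_force: [0.1, -1.4, -1.0]
gripper_width: 0.304
grasp_force: 0.3
```

Request:
jog_arm --rows '[{"x":0.5,"y":-0.2,"z":0.42,"ax":0,"ay":0,"az":0,"fingers":26},{"x":0.5,"y":-0.2,"z":0.42,"ax":0,"ay":0,"az":0,"fingers":26},{"x":0.5,"y":-0.2,"z":0.42,"ax":0,"ay":0,"az":0,"fingers":26},{"x":0.5,"y":-0.2,"z":0.42,"ax":0,"ay":0,"az":0,"fingers":26},{"x":0,"y":0,"z":0,"ax":0,"ay":0,"az":0,"fingers":26},{"x":0,"y":0,"z":0,"ax":0,"ay":0,"az":0,"fingers":26},{"x":0,"y":0,"z":0,"ax":0,"ay":0,"az":0,"fingers":26},{"x":0,"y":0,"z":0,"ax":0,"ay":0,"az":0,"fingers":26}]'

```text
t: 17.45
eef_pos: [0.6406, 0.0902, 0.0089]
tool_rot: [-0.186, 0.775, 0.542, 0.266]
contact_force: [-1.4, -5.5, 2.4]
gripper_width: 0.309
grasp_force: 2.7
```

Request:
jog_arm --rows '[{"x":0.6,"y":-0.2,"z":0.47,"ax":0,"ay":0,"az":0,"fingers":26},{"x":0.6,"y":-0.2,"z":0.47,"ax":0,"ay":0,"az":0,"fingers":26},{"x":0,"y":0,"z":0,"ax":0,"ay":0,"az":0,"fingers":26},{"x":0,"y":0,"z":0,"ax":0,"ay":0,"az":0,"fingers":26},{"x":0,"y":0,"z":0,"ax":0,"ay":0,"az":0,"fingers":26},{"x":0,"y":0,"z":0,"ax":0,"ay":0,"az":0,"fingers":26},{"x":0,"y":0,"z":0,"ax":0,"ay":0,"az":0,"fingers":26},{"x":0,"y":0,"z":0,"ax":0,"ay":0,"az":0,"fingers":26}]'

```text
t: 18.25
eef_pos: [0.6408, 0.0903, 0.0088]
tool_rot: [-0.185, 0.776, 0.541, 0.266]
contact_force: [-3.3, -8.6, 3.3]
gripper_width: 0.304
grasp_force: 4.1
```

It's firmly against the batten: motion has stopped with about 9 N of reaction. I back straight out.

Request:
jog_arm --rows '[{"x":-1.6,"y":0.4,"z":-1.2,"ax":0,"ay":0,"az":0,"fingers":26},{"x":-1.6,"y":0.4,"z":-1.2,"ax":0,"ay":0,"az":0,"fingers":26},{"x":-2.4,"y":0,"z":-1.9,"ax":0,"ay":0,"az":0,"fingers":26},{"x":-4,"y":0,"z":-3.1,"ax":0,"ay":0,"az":0,"fingers":26},{"x":-8,"y":0,"z":-6.3,"ax":0,"ay":0,"az":0,"fingers":26},{"x":-12,"y":0,"z":-9.5,"ax":0,"ay":0,"az":0,"fingers":26},{"x":-12,"y":0,"z":-9.5,"ax":0,"ay":0,"az":0,"fingers":26},{"x":0,"y":0,"z":0,"ax":0,"ay":0,"az":0,"fingers":26}]'

```text
t: 19.05
eef_pos: [0.6227, 0.039, 0.0087]
tool_rot: [-0.185, 0.776, 0.541, 0.266]
contact_force: [-0.8, 0.1, 0.1]
gripper_width: 0.304
grasp_force: 0.0
```

```bash
python3 -c "
from h import *
go()
a=cam('top'); b=cam('side'); 
pa=cv2.resize(a['pixels'][195:275,225:345],None,fx=4,fy=4,interpolation=2); pb=cv2.resize(b['pixels'][180:340,260:440],None,fx=1.75,fy=1.75,interpolation=2)
im=np.zeros((600,480,3),np.uint8); im[:320]=pa; im[320:,:315]=pb[:280]; cv2.imwrite('pics/final.png',im[:,:,::-1])
"
```

```text
pos [0.6227 0.039  0.0087] zaxis [ 0.213  0.575 -0.79 ] y [ 0.938 -0.347 -0.   ] F [-0.8  0.1  0.1] t 19.05
```

View pics/final.png

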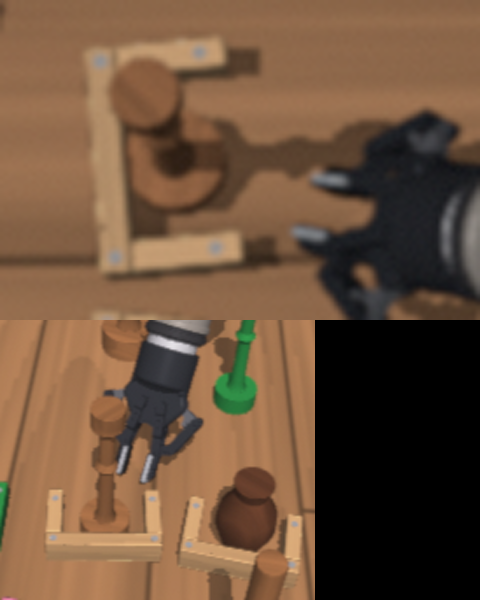

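The candlestick stands upright in the empty stall, its foot at (177,158) against the back batten and centred between the cheeks. The gripper is clear at (320,205), and the vase and green are undisturbed.

```bash
python3 -c "
from station import bot
print(bot.hand_in())"
```

```text
the job is handed in; nothing more can be done
None
```

I pushed the small brown candlestick by its foot into the empty wooden stall until it met the back batten; it is standing upright with the gripper clear, and I handed the job in at about 19 s.

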